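Slide the top lino block off the stack and home against the gauge

TASK

Slide the top lino block sideways off its stack onto the raised printing bed beside it, never lifting it and leaving the two blocks below undisturbed. Push it on until its leading edge lies square against the wooden strip of the gauge bar, press it home there for a moment, gently (about 8 N: more than 15 N would shift the setting), then let go and leave it lying flat against the strip. Leave the stone, the jar and the bowl where they are.

Things in the scene. Friction and masses are not known exactly. Their poses are not given: they have to be found in the camera images.
- top_block: The block to slide, top of the stack: wood with grey carved face, 120 (x) by 100 (y) by 18 mm thick, 0.12 to 0.24 kg, friction unknown. Origin at its centre, half-way up. Its y axis points away from the bed (up to 8 degrees askew): push on its +y face. Its underside starts 36 mm above the table, 3 mm above the bed's top, and drops onto the bed once clear of the block below.
- mid_block: The block under it: same size, origin at its centre (27 mm above the table), top at 36 mm. To be left where it is. The blocks are stacked loosely, a few mm and a few degrees askew.
- low_block: The bottom block: same size, origin at its centre (9 mm above the table). To be left where it is.
- bed: The printing bed: plywood board fixed to the table, 180 (x) by 220 (y) mm, flat top 33 mm above the table; origin at the centre of its underside. The stack stands off its +y end across a gap of 10 to 20 mm; the block is slid along the bed's -y. The thin side rails do not obstruct.
- gauge: Steel gauge bar lying across the bed along x, 190 by 20 by 23 mm high, locked. Origin: middle of its +y face at the bed's top; axes as the bed's. A dark wooden strip (150 mm long, top 17 mm above the bed) stands before it on set screws: its +y face, where the block bears, is 8 to 22 mm in +y of the origin, a setting not measured: find it by feel. It sits on hard rubber and gives 1 mm per 12 N.
- stone: Bystander: flat grey river stone, 80 mm across, 32 mm high, beside the stack on its +x side. Origin at the centre of its underside.
- ink_jar: Bystander: ink jar, 56 mm across, 60 mm high, beside the bed on its +x side. Origin at the centre of its underside.
- water_pot: Bystander: white bowl, 76 mm across, 70 mm high, off the -y end of the bed. Origin at the centre of its underside.
Things that resemble listed ones, but are neither listed nor needed, are in the scene too. What is shaped like the top_block but blue, orange or red is not meant.

How it is judged (in metres and radians):
On the way, in this order (a step that is already met when the one before it is completed fails the run):
1. the top block lies flat on the bed, clear of the stack (z of top_block in the frame of bed between 0.04 and 0.0435 m and angle between top_block's own z axis and vertical below 0.03 rad and x of top_block in the frame of bed between -0.03 and 0.03 m), for 0.1 s.
2. it is pressed against the strip of the gauge with at least 3 N (contact force between top_block and gauge above 3 N and angle between the y axis of top_block and the y axis of bed, either way round below 0.04 rad), for 0.2 s.
At the end, for the whole second after the job is handed in: The top block lies still and flat on the bed (tilt under 0.03 rad), within 30 mm of the bed's centre line, square to the bar within 0.04 rad, its leading edge within the strip's range of settings (6.5 to 24.5 mm from the bar's face); the two other blocks are within 8 mm of where they were (all of step 1 and y of top_block in the frame of gauge between 0.0565 and 0.0745 m and angle between the y axis of top_block and the y axis of bed, either way round below 0.04 rad and linear speed of top_block below 0.01 m/s and distance of each of mid_block, low_block from where it was at the start of the episode below 0.008 m); the robot touches nothing.
It fails at once if the top block presses on the gauge with more than 15 N (contact force between top_block and gauge above 15 N).
It fails at once if the top block is lifted by more than 10 mm or tipped by more than 0.2 rad (z of top_block in the frame of bed above 0.055 m or angle between top_block's own z axis and vertical above 0.2 rad).
It fails at once if a lower block is shifted by more than 8 mm (distance of any of mid_block, low_block from where it was at the start of the episode above 0.008 m).
It fails at once if the robot itself pushes on the gauge with more than 15 N (contact force between the arm and gauge above 15 N).
It fails at once if the stone, the jar or the bowl is moved by more than 15 mm (distance of any of stone, ink_jar, water_pot from where it was at the start of the episode above 0.015 m).
It also fails if it takes over 45 s, if anything falls off the work surface, if the arm or the gripper's body presses on something with over 40 N, if the wrist force passes 120 N, or if a joint passes its speed limit or range.

ROBOT

A 6-joint arm with a two-finger parallel gripper is mounted at the origin on the work surface. World frame = base frame: x ahead of the robot, y to its left, z up, the work surface at z = 0. Lengths are in mm, angles in rad, forces in N, time in s.
With the tool pointing down it reaches from about 275 to 750 mm from the base axis. Payload 10.2 kg.
Tool frame: the origin (TCP) lies between the finger pads; the fingertips stand 17 mm ahead of it and the grasp point (between the pads) lies 2 mm behind it; z points along the fingers, y is the line along which they close (so a half turn about z gives the same grasp; the last joint's range is limited). The gripper opens to 85 mm and grips with 20 to 120 N. Pads are 22 mm wide; open, the fingers measure 114 mm over their backs; the gripper's body (76 mm by 85 mm) begins 54 mm behind the grasp point. The pads swing forward as they close: fully open they stand 13 mm farther back than shut.
Start: joints at [-1.373, 0.313, 1.498, -0, 1.331, -0.223], TCP at [214.446, -479.212, 212.094] pointing down, gripper open.
Joint ranges: [-2.94, 2.94], [-0.97, 2.17], [0.19, 2.56], [-1.23, 4.37], [0.02, 3.11], [-2.88, 2.88]. Speed limits (rad/s): [2.39, 2.39, 3.01, 3.14, 3.14, 3.14].

INTERFACE

Orientations are given as a unit quaternion [w, x, y, z].
In Python, from rig import * gives the robot as it stands.
- The arm moves only by the tool step_arm, never from a script. Its argument "commands" is text: rows parted by semicolons, each of 7 numbers parted by spaces: the opening, from 0 (shut) to 1 (fully open), then the shift along the tool's x, y, z in cm, then the turn, a rotation vector about the tool's x, y, z in rad. In form: hand x y z rx ry rz; .... A call has 1 to 20 rows; each row is the pose to reach, as a shift and turn from the pose commanded when the call began, along the tool's axes at that moment; what a row does not reach only later rows make up. A row lasts 1/12 s, in which the tool goes at most 41.7 mm and 7.16 degrees, less where a joint would pass 70% of its speed; a pose out of reach is approached as far as the arm can. A call with a gripper value outside its range is refused whole. The fingers move at their own pace and stop on an object; "newtons" is the grip in N (left out, the last holds). Time passes only in rows, so rows that repeat a pose let the fingers close. It gives the time, the measured TCP pose, the force, the opening and the grip force at its end, in the units of the state.
- sense(): the state, without advancing time (a new reading comes with each control period).
- capture(name): name is "scene" or "top" or "wrist"; returns the picture (420x560x3 uint8, red, green, blue); there is no depth.
- camera_model(name): a dict with "mtx" (3x3 intrinsics, pixels), "eye" and "rotation" of the camera in the world. Camera axes: x right, y down, z forward; pixel columns grow to the right and rows downward; lengths in mm; the calibration is good to about 2 mm. A picture is of the moment at which its call begins: read the wrist's pose just before it. camera_model takes no time and is no camera call; for the wrist camera it gives the pose at the moment of the call.
- finish_job(): hands the job in; it is judged then, once.
Trained networks look in the newest picture that a camera, given by its name, has taken for a name from the list of things; names that differ only in an ending like _2 or _b are one class to them, and where a whole thing is asked for, a point or a joint stands for the part that bears it (a point fixed in the world has none). Each returns a list of dicts, best first, with "score" (0 to 1); they miss things now and then, are a little off and sometimes report something else, mostly with a low value. They report only what shows in the picture. A call takes as long as a camera call. They do not tell look-alikes from the thing itself.
- search_frame(camera, label): "rect" ([centre column, centre row, width, height] in pixels, round what is visible of it).
- trace(camera, label): "mask" (420x560 bool, what is visible of it) and "rect" ([centre column, centre row, width, height] in pixels, round what is visible of it).
- spot_point(camera, label): "xy" ([column, row] in pixels: a listed point, or the origin of a listed thing).
The state is a dict: "time_s": time; "joints": joint angles; "dq": joint speeds; "tau": joint torques, N m; "eef_pos": TCP position; "ee_rot": TCP orientation; "force": force on the tool from outside, world axes, zero at the start; "wrist_torque": the same for the moment, N m; "grip_width": opening from 0.0 (shut) to 1.0 (fully open); "grip_force": force on a finger pad.
Only numpy, scipy, OpenCV 4.12 (cv2) and the standard library are available. Lean on these libraries where they do the work, as an engineer would, in place of code of your own. Each camera call takes 0.05 s, during which the arm holds its last target. There are 200 camera calls.

## Working session

There is one attempt and no reset: what is moved stays moved. The work goes in short steps, Python scripts to look and compute and a tool call to move; the robot and the scene stay as the last step left them, time stands still between calls to the robot, and variables do not carry over. Pictures are saved under pics/ and viewed, at most 10 in all, crops included, and the job is handed in when it is done.

Besides the shell and the picture viewer there is one more tool, called after ">>>" as name(argument=value, ...), one argument or row to a line, values as JSON. step_arm: Moves the arm, as the interface text tells. Its arguments: {"type":"object","properties":{"commands":{"type":"string"},"newtons":{"type":"number"}},"required":["commands"]}

```bash
mkdir -p pics; ls; python3 - <<'E'
from rig import *
import cv2,numpy as np
for c in ("scene","top"):
    im=capture(c); cv2.imwrite(f"pics/{c}0.png",im[:,:,::-1])
    m=camera_model(c); print(c,np.round(m["mtx"],1).tolist(),np.round(m["eye"],1),np.round(m["rotation"],3).tolist())
    for l in ("top_block","bed","gauge","stone","ink_jar","water_pot"):
        r=search_frame(c,l); s=spot_point(c,l)
        print(l,[(np.round(a["rect"],0).tolist(),round(a["score"],2)) for a in r[:3]],[(np.round(a["xy"],1).tolist(),round(a["score"],2)) for a in s[:3]])
print(sense())
E
```

```text
pics
scene [[517.9, 0.0, 280.7], [0.0, 517.9, 217.1], [0.0, 0.0, 1.0]] [1162.2  866.1  760.2] [-0.129, 0.247, 0.846, -0.455]
top_block [([167.0, 209.0, 56.0, 30.0], 0.97), ([381.0, 255.0, 56.0, 29.0], 0.77), ([316.0, 311.0, 74.0, 59.0], 0.74)] [([348.1, 194.8], 0.87), ([316.5, 308.2], 0.79), ([167.6, 208.0], 0.77)]
bed [([268.0, 220.0, 103.0, 72.0], 0.96)] [([262.3, 221.6], 0.64)]
gauge [([255.0, 196.0, 70.0, 28.0], 0.78)] [([259.6, 200.0], 0.65)]
stone [([232.0, 273.0, 34.0, 28.0], 0.88)] [([233.1, 278.2], 0.75)]
ink_jar [([206.0, 228.0, 26.0, 28.0], 0.78)] [([205.8, 240.4], 0.56)]
water_pot [([246.0, 174.0, 23.0, 26.0], 0.76)] [([251.4, 189.0], 0.57)]
top [[511.8, 0.0, 270.7], [0.0, 511.8, 204.8], [0.0, 0.0, 1.0]] [ 349.9  -40.4 1025.3] [-0.081, 0.704, -0.701, 0.083]
top_block [([164.0, 276.0, 78.0, 76.0], 0.93), ([134.0, 162.0, 67.0, 71.0], 0.88), ([218.0, 189.0, 61.0, 67.0], 0.87)] [([289.1, 328.0], 0.98), ([136.9, 161.5], 0.93), ([391.0, 109.6], 0.9)]
bed [([302.0, 204.0, 117.0, 107.0], 0.97)] []
gauge [([330.0, 204.0, 26.0, 102.0], 0.92)] [([329.7, 204.3], 0.56)]
stone [([226.0
[... 238 characters left out ...]
_s': 1.3, 'joints': array([-1.37342779e+00,  3.12902387e-01,  1.49770003e+00,  2.90843159e-05,
        1.33101151e+00, -2.23355571e-01]), 'dq': array([-0.00064952, -0.00130367, -0.0005395 , -0.00165575, -0.00094081,
        0.00010398]), 'tau': array([-1.45695878e-03, -4.12181032e+01, -2.59894323e+01, -2.61767300e-04,
        6.05896730e-04,  1.22247982e-05]), 'eef_pos': array([ 214.43962183, -479.21314089,  212.09294412]), 'ee_rot': array([-1.04503127e-05,  9.77956098e-01,  2.08810608e-01,  1.42630435e-05]), 'force': array([-0.45517075, -0.36717964,  0.48458308]), 'wrist_torque': array([-3.90768507e-02,  2.81445494e-05, -6.74155246e-03]), 'grip_force': 0.0, 'grip_width': 1.0037558230519545}
```

View pics/top0.png

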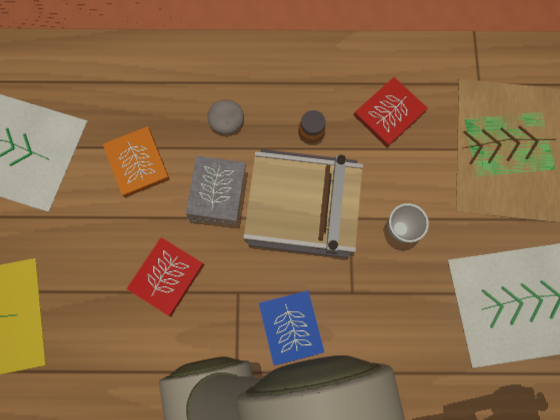

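View pics/scene0.png

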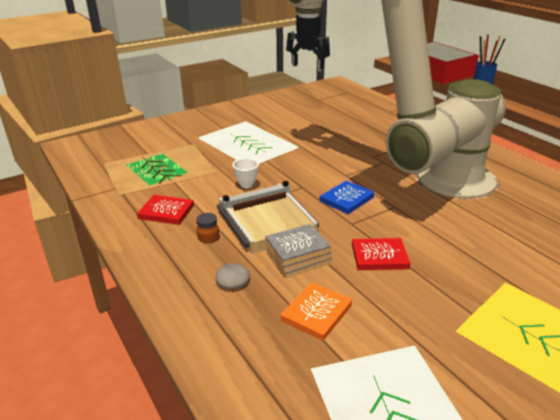

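The top view shows several candidates: grey stack (217,191), reds (166,276) and (391,111), orange (135,161), blue (291,328). The grey carved block on the stack beside the bed (298,245 in the scene view) is the one meant. The strip (325,203) and the gauge bar (338,203) lie at the right end of the bed. I'll rectify a crop to confirm this and measure.

```bash
cat > h.py <<'E'
from rig import *
import cv2,numpy as np
from scipy.spatial.transform import Rotation as R
def cam(c):
    m=camera_model(c); q=np.array(m["rotation"],float)
    Rm=q if q.shape==(3,3) else R.from_quat(q[[1,2,3,0]]).as_matrix()
    return np.array(m["mtx"]),np.array(m["eye"]),Rm
def proj(c,P,C=None):
    K,e,Rm=C or cam(c); p=(np.atleast_2d(P)-e)@Rm@K.T; return p[:,:2]/p[:,2:]
def ray(c,uv,z,C=None):
    K,e,Rm=C or cam(c); uv=np.atleast_2d(uv); d=np.c_[uv,np.ones(len(uv))]@np.linalg.inv(K).T@Rm.T
    return e+d*((z-e[2])/d[:,2])[:,None]
def tri(obs):  # [(C,uv)]
    A=np.zeros((3,3));b=np.zeros(3)
    for (K,e,Rm),uv in obs:
        d=Rm@np.linalg.inv(K)@np.r_[uv,1]; d/=np.linalg.norm(d); M=np.eye(3)-np.outer(d,d); A+=M;b+=M@e
    return np.linalg.solve(A,b)
E
python3 - <<'E'
from h import *
for c in ("scene","top"):
    im=capture(c); C=cam(c)
    cv2.imwrite(f"pics/{c}1.png",im[:,:,::-1])
    for l,pt in (("top_block",(298,245) if c=="scene" else (217,190)),("bed",None),("gauge",None)):
        for a in trace(c,l):
            if pt and np.hypot(*(np.array(a["rect"][:2])-pt))>25: continue
            m=a["mask"].astype(np.uint8); cs,_=cv2.findContours(m,0,2); k=max(cs,key=cv2.contourArea)
            ap=cv2.approxPolyDP(k,3,True)[:,0]
            print(c,l,round(a["score"],2),ap.tolist())
            for z in {"top_block":(54,),"bed":(33,),"gauge":(56,)}[l]: print(np.round(ray(c,ap,z,C)[:,:2],0).tolist())
            break
im=cv2.imread("pics/top1.png")
cv2.imwrite("pics/crop.png",cv2.resize(im[95:270,170:440],None,fx=2.9,fy=2.9,interpolation=2))
E
```

```text
scene top_block 0.93 [[330, 247], [310, 224], [264, 238], [283, 265], [326, 253]]
[[568.0, 129.0], [552.0, 28.0], [675.0, 17.0], [692.0, 125.0], [589.0, 142.0]]
scene bed 0.82 [[285, 181], [219, 199], [218, 210], [252, 253], [264, 249], [267, 235], [308, 223], [318, 226], [289, 193]]
[[469.0, -213.0], [671.0, -227.0], [698.0, -180.0], [714.0, 28.0], [683.0, 30.0], [649.0, -15.0], [536.0, -3.0], [523.0, 21.0], [496.0, -151.0]]
scene gauge 0.68 [[289, 185], [283, 181], [270, 188], [224, 196], [222, 205], [238, 210], [281, 199], [289, 192]]
[[494.0, -154.0], [496.0, -182.0], [546.0, -169.0], [668.0, -199.0], [693.0, -162.0], [670.0, -119.0], [551.0, -105.0], [514.0, -123.0]]
top top_block 0.96 [[197, 155], [187, 213], [234, 221], [244, 163]]
[[682.0, 105.0], [563.0, 120.0], [548.0, 28.0], [666.0, 11.0]]
top bed 0.84 [[255, 152], [243, 233], [248, 245], [336, 256], [352, 253], [361, 165], [343, 155], [327, 157], [267, 149]]
[[696.0, -10.0], [528.0, 11.0], [505.0, 1.0], [484.0, -171.0], [490.0, -202.0], [670.0, -226.0], [691.0, -190.0], [686.0, -157.0], [703.0, -35.0]]
top gauge 0.58 [[343, 155], [335, 157], [332, 175], [326, 167], [319, 237], [327, 230], [326, 248], [334, 251]]
[[683.0, -187.0], [679.0, -171.0], [641.0, -164.0], [658.0, -152.0], [517.0, -136.0], [531.0, -151.0], [496.0, -149.0], [490.0, -164.0]]
```

View pics/crop.png

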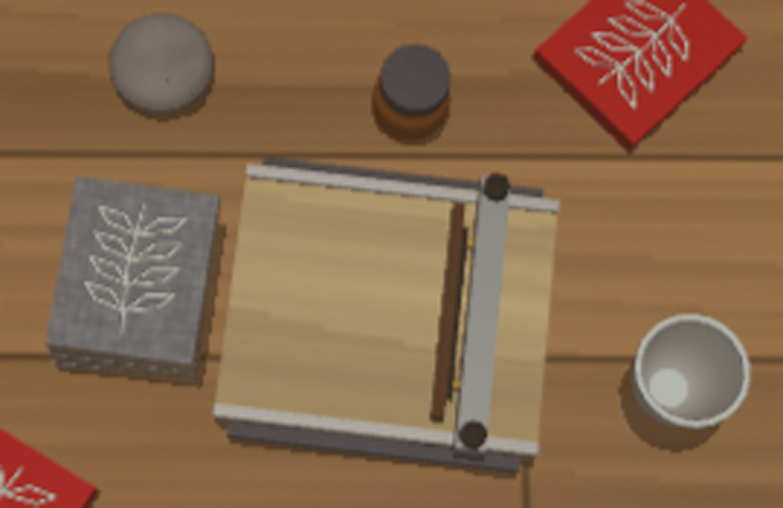

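The crop confirms it: the grey block at crop (135,270) has a mid-block edge showing beneath it, and the dark strip runs from (457,205) to (437,418). The lookalikes are red, orange and blue.

```bash
python3 - <<'E'
from h import *
C=cam("top"); S=cam("scene")
f=lambda p,z: ray("top",np.array(p)/2.9+[170,95]-0.3,z,C)[:,:2]
for n,p,z in (("bedplusy",[(247,172),(215,415)],33),("bed-y",[(558,205),(537,452)],33),
 ("strip front",[(452,205),(432,418)],50),("bar right",[(508,195),(487,450)],56),("bar left",[(482,195),(458,445)],56),
 ("blk+y",[(76,179),(47,345)],54),("blk-y",[(218,197),(192,363)],54),("stone",[(162,65)],32),("jar",[(416,80)],60),("bowl",[(692,372)],70)):
    w=f(p,z); d=w[0]-w[-1]; print(n,np.round(w,1).tolist(),"ang",np.round(np.degrees(np.arctan2(d[1],d[0])),1),np.round(np.hypot(*d),1))
# two-view height check of block corners
T=[(197,155),(187,213),(234,221),(244,163)]; Sc=[(283,265),(328,251),(310,224),(264,238)]
for a,b in zip(T,Sc): print(np.round(tri([(C,a),(S,b)]),1))
E
```

```text
bedplusy [[692.0, -10.2], [518.8, 9.5]] ang -6.5 174.3
bed-y [[669.0, -228.3], [494.7, -207.7]] ang -6.7 175.5
strip front [[663.1, -152.0], [514.7, -135.7]] ang -6.3 149.3
bar right [[668.6, -189.9], [492.5, -171.0]] ang -6.1 177.0
bar left [[668.5, -172.1], [495.8, -152.0]] ang -6.6 173.9
blk+y [[679.0, 106.7], [562.1, 121.7]] ang -7.3 117.9
blk-y [[666.6, 8.9], [550.3, 24.4]] ang -7.6 117.3
stone [[772.8, 51.8]] ang 0.0 0.0
jar [[750.8, -127.7]] ang 0.0 0.0
bowl [[542.7, -305.1]] ang 0.0 0.0
[684.6 108.4  40. ]
[567.2 122.   38.1]
[549.7  27.1  52. ]
[669.5  10.   46.8]
```

>>> step_arm(
  commands="1 62.55 -39.7 6 0 0 -1.037;1 62.55 -39.7 6 0 0 -1.037;1 62.55 -39.7 6 0 0 -1.037;1 62.55 -39.7 6 0 0 -1.037;1 62.55 -39.7 6 0 0 -1.037;1 62.55 -39.7 6 0 0 -1.037;1 62.55 -39.7 6 0 0 -1.037;1 62.55 -39.7 6 0 0 -1.037;1 62.55 -39.7 6 0 0 -1.037;1 62.55 -39.7 6 0 0 -1.037;1 62.55 -39.7 6 0 0 -1.037;1 62.55 -39.7 6 0 0 -1.037;1 62.55 -39.7 6 0 0 -1.037;1 62.55 -39.7 6 0 0 -1.037;1 62.55 -39.7 6 0 0 -1.037;1 62.55 -39.7 6 0 0 -1.037;1 62.55 -39.7 6 0 0 -1.037;1 62.55 -39.7 6 0 0 -1.037;1 62.55 -39.7 6 0 0 -1.037;1 62.55 -39.7 6 0 0 -1.037",
)

```text
time_s: 3.37
eef_pos: [623.3, 140.0, 151.1]
ee_rot: [-0.0, 0.745, 0.667, -0.0]
force: [-0.3, -1.2, 0.7]
grip_width: 0.999
grip_force: 0.0
```

```bash
python3 - <<'E'
from h import *
s=sense(); C=cam("wrist"); im=capture("wrist"); cv2.imwrite("pics/w1.png",im[:,:,::-1])
print(s["eef_pos"],s["ee_rot"],C[1],C[2].round(3).tolist(),C[0].round(0).tolist())
print(proj("wrist",[[679,106.7,54],[562.1,121.7,54],[666.6,8.9,54],[550.3,24.4,54]],C))
E
```

```text
[623.25404634 140.02391323 151.06748252] [-3.44038523e-04  7.45120721e-01  6.66929359e-01 -4.71535051e-04] [631.5950518  209.99532863 312.96957512] [[0.994, -0.106, -0.031], [-0.111, -0.955, -0.274], [-0.001, 0.276, -0.961]] [[325.0, 0.0, 276.0], [0.0, 325.0, 207.0], [0.0, 0.0, 1.0]]
[[345.00327184 233.60304044]
 [206.02036768 231.39856884]
 [337.1958579  332.89249758]
 [211.2383744  330.51038229]]
```

View pics/w1.png

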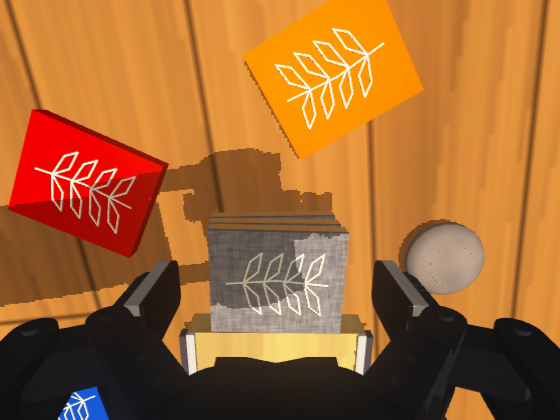

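The wrist view shows the block's +y edge from (207,231) to (349,233), matching the prediction within 4 px. The space behind the stack is clear, with orange beyond row 158. Next I'll find the tip height by touching the table.

>>> step_arm(
  commands="1 0 0 3.5 0 0 0;1 0 0 7 0 0 0;1 0 0 10 0 0 0;1 0 0 11.8 0 0 0;1 0 0 12.2 0 0 0;1 0 0 12.2 0 0 0;1 0 0 12.4 0 0 0;1 0 0 12.6 0 0 0;1 0 0 12.6 0 0 0",
)

```text
time_s: 4.17
eef_pos: [623.7, 138.5, 27.2]
ee_rot: [0.001, 0.746, 0.666, 0.001]
force: [-0.2, -0.2, 0.9]
grip_width: 0.998
grip_force: 0.0
```

>>> step_arm(
  commands="1 0 0 0.2 0 0 0;1 0 0 0.4 0 0 0;1 0 0 0.6 0 0 0;1 0 0 0.7 0 0 0;1 0 0 0.8 0 0 0;1 0 0 0.9 0 0 0;1 0 0 0.9 0 0 0",
)

```text
time_s: 4.75
eef_pos: [623.1, 138.7, 16.9]
ee_rot: [-0.0, 0.746, 0.666, -0.0]
force: [0.2, -0.1, 0.0]
grip_width: 1.002
grip_force: 0.0
```

>>> step_arm(
  commands="1 0 0 0.2 0 0 0;1 0 0 0.4 0 0 0;1 0 0 0.6 0 0 0;1 0 0 0.7 0 0 0;1 0 0 0.8 0 0 0;1 0 0 0.9 0 0 0;1 0 0 0.9 0 0 0",
)

```text
time_s: 5.33
eef_pos: [623.1, 138.6, 7.9]
ee_rot: [-0.0, 0.746, 0.666, -0.0]
force: [-0.4, 0.9, -0.4]
grip_width: 0.997
grip_force: 0.0
```

>>> step_arm(
  commands="1 0 0 0.1 0 0 0;1 0 0 0.2 0 0 0;1 0 0 0.3 0 0 0;1 0 0 0.4 0 0 0;1 0 0 0.4 0 0 0",
)

```text
time_s: 5.75
eef_pos: [623.1, 138.7, 3.8]
ee_rot: [-0.0, 0.746, 0.666, -0.0]
force: [0.0, -0.7, -0.4]
grip_width: 0.999
grip_force: 0.0
```

>>> step_arm(
  commands="1 0 0 0.05 0 0 0;1 0 0 0.1 0 0 0;1 0 0 0.1 0 0 0",
)

```text
time_s: 6.0
eef_pos: [623.2, 138.7, 3.0]
ee_rot: [-0.0, 0.746, 0.666, -0.0]
force: [-0.5, 0.1, -0.6]
grip_width: 0.997
grip_force: 0.0
```

>>> step_arm(
  commands="1 0 0 0.05 0 0 0;1 0 0 0.1 0 0 0;1 0 0 0.15 0 0 0;1 0 0 0.15 0 0 0",
)

```text
time_s: 6.33
eef_pos: [623.1, 138.7, 1.5]
ee_rot: [-0.0, 0.746, 0.666, -0.0]
force: [-0.7, -0.1, -0.3]
grip_width: 1.0
grip_force: 0.0
```

>>> step_arm(
  commands="1 0 0 0.05 0 0 0;1 0 0 0.1 0 0 0;1 0 0 0.15 0 0 0;1 0 0 0.2 0 0 0;1 0 0 0.2 0 0 0",
)

```text
time_s: 6.75
eef_pos: [623.1, 138.7, -0.5]
ee_rot: [-0.0, 0.746, 0.666, -0.0]
force: [0.8, 0.4, -0.7]
grip_width: 0.998
grip_force: 0.0
```

```bash
python3 - <<'E'
from h import *
im=capture("scene")[:,:,::-1]; cv2.imwrite("pics/s2.png",cv2.resize(im[170:310,200:400],None,fx=4,fy=4,interpolation=2))
print(sense()["force"],sense()["eef_pos"])
E
```

```text
[-0.69474998  0.25570943  0.24837263] [ 6.23181288e+02  1.38667403e+02 -4.55163279e-01]
```

View pics/s2.png

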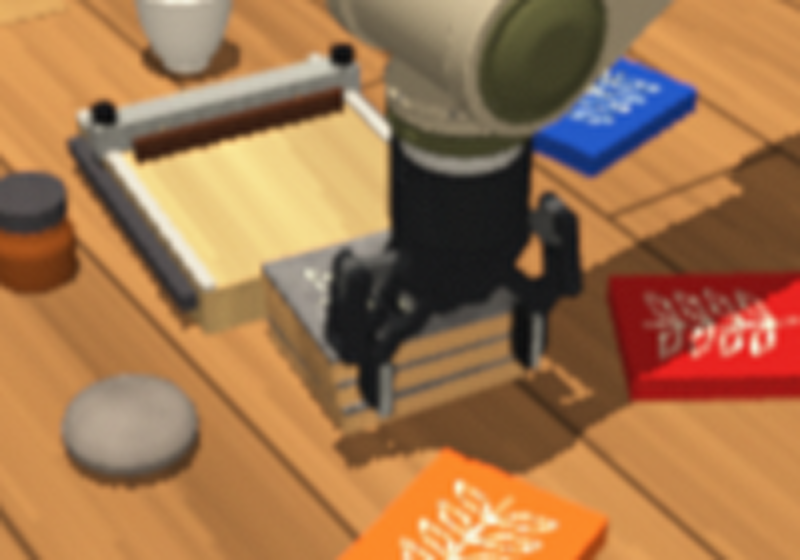

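The view shows both open fingers behind the stack, with the near tip at crop (380,412), close to the table. I'll compute its height.

```bash
python3 - <<'E'
from h import *
C=cam("scene")
for z in (0,5,10,15):
    print(z,((proj("scene",[[623.1+48*.994+11*.113,138.7-48*.113+11*.994,z],[623.1-48*.994+11*.113,138.7+48*.113+11*.994,z],[623.1-42*.994+11*.113,138.7+42*.113+11*.994,z]],C)-[200,170])*4).round(0).tolist())
E
```

```text
0 [[381.0, 462.0], [531.0, 412.0], [522.0, 415.0]]
5 [[381.0, 455.0], [531.0, 406.0], [522.0, 409.0]]
10 [[381.0, 448.0], [532.0, 399.0], [523.0, 402.0]]
15 [[382.0, 441.0], [532.0, 392.0], [523.0, 395.0]]
```

```bash
python3 - <<'E'
from h import *
C=cam("scene")
p=lambda P:((proj("scene",P,C)-[200,170])*4).round(0).tolist()
print(p([[679,106.7,54],[679,106.7,0],[562,121.7,54],[562,121.7,0],[666.6,8.9,54]]))
for dx in (48,-48):
  for dy in (11,-11):
    print(dx,dy,p([[623.1+dx*.994+dy*.113,138.7-dx*.113+dy*.994,z] for z in (0,10,20,30)]))
E
```

```text
[[334.0, 354.0], [334.0, 429.0], [521.0, 299.0], [516.0, 373.0], [262.0, 260.0]]
48 11 [[381.0, 462.0], [381.0, 448.0], [382.0, 434.0], [382.0, 420.0]]
48 -11 [[363.0, 439.0], [363.0, 425.0], [363.0, 411.0], [364.0, 397.0]]
-48 11 [[531.0, 412.0], [532.0, 399.0], [533.0, 385.0], [534.0, 371.0]]
-48 -11 [[512.0, 390.0], [512.0, 377.0], [513.0, 363.0], [514.0, 349.0]]
```

Both views agree: the open tips stand roughly 26 mm above the TCP, and the gripper body is now close to the block top. I'll raise the tool and feel the block's top face (z=54) to get the exact tip offset.

>>> step_arm(
  commands="1 0 0 -3.5 0 0 0;1 0 0 -6.5 0 0 0;1 0 0 -6.5 0 0 0;1 -3.5 0 -6.5 0 0 0;1 -7 0 -6.5 0 0 0;1 -7.5 0 -6.5 0 0 0;1 -7.5 0 -5 0 0 0;1 -7.5 0 -4.2 0 0 0;1 -7.5 0 -4 0 0 0;1 -7.5 0 -4 0 0 0",
)

```text
time_s: 7.63
eef_pos: [614.4, 64.7, 38.8]
ee_rot: [-0.001, 0.746, 0.666, -0.001]
force: [-0.6, 0.4, 0.5]
grip_width: 1.0
grip_force: 0.0
```

>>> step_arm(
  commands="1 0 0 0.1 0 0 0;1 0 0 0.2 0 0 0;1 0 0 0.3 0 0 0;1 0 0 0.4 0 0 0;1 0 0 0.4 0 0 0",
)

```text
time_s: 8.05
eef_pos: [614.7, 64.2, 35.5]
ee_rot: [-0.0, 0.746, 0.666, -0.0]
force: [0.0, -0.9, -1.6]
grip_width: 0.998
grip_force: 0.0
```

>>> step_arm(
  commands="1 0 0 0.05 0 0 0;1 0 0 0.1 0 0 0;1 0 0 0.15 0 0 0;1 0 0 0.2 0 0 0;1 0 0 0.2 0 0 0",
)

```text
time_s: 8.47
eef_pos: [614.7, 64.2, 33.5]
ee_rot: [-0.0, 0.746, 0.666, -0.0]
force: [-0.1, 0.0, -0.2]
grip_width: 1.001
grip_force: 0.0
```

>>> step_arm(
  commands="1 0 0 0.05 0 0 0;1 0 0 0.1 0 0 0;1 0 0 0.15 0 0 0;1 0 0 0.2 0 0 0;1 0 0 0.2 0 0 0",
)

```text
time_s: 8.88
eef_pos: [614.7, 64.1, 31.4]
ee_rot: [-0.0, 0.746, 0.666, -0.0]
force: [0.1, 0.1, -0.2]
grip_width: 1.001
grip_force: 0.0
```

>>> step_arm(
  commands="1 0 0 0.05 0 0 0;1 0 0 0.1 0 0 0;1 0 0 0.1 0 0 0",
)

```text
time_s: 9.13
eef_pos: [614.7, 64.1, 30.5]
ee_rot: [-0.0, 0.746, 0.666, -0.0]
force: [-0.4, -0.3, 0.1]
grip_width: 1.0
grip_force: 0.0
```

>>> step_arm(
  commands="1 0 0 0.05 0 0 0;1 0 0 0.1 0 0 0;1 0 0 0.1 0 0 0",
)

```text
time_s: 9.38
eef_pos: [614.7, 64.1, 29.5]
ee_rot: [-0.0, 0.746, 0.666, -0.0]
force: [-0.8, 0.1, 0.0]
grip_width: 1.0
grip_force: 0.0
```

>>> step_arm(
  commands="1 0 0 0.05 0 0 0;1 0 0 0.1 0 0 0;1 0 0 0.1 0 0 0",
)

```text
time_s: 9.63
eef_pos: [614.7, 64.1, 28.5]
ee_rot: [-0.0, 0.746, 0.666, -0.0]
force: [0.2, -0.9, -0.7]
grip_width: 0.997
grip_force: 0.0
```

```bash
python3 - <<'E'
from h import *
im=capture("scene")[:,:,::-1]; cv2.imwrite("pics/s3.png",cv2.resize(im[190:290,230:350],None,fx=6,fy=6,interpolation=2))
print(sense()["force"],sense()["eef_pos"])
E
```

```text
[ 0.76803687 -0.22146522 -0.01111689] [614.72237156  64.14666053  28.52772738]
```

View pics/s3.png

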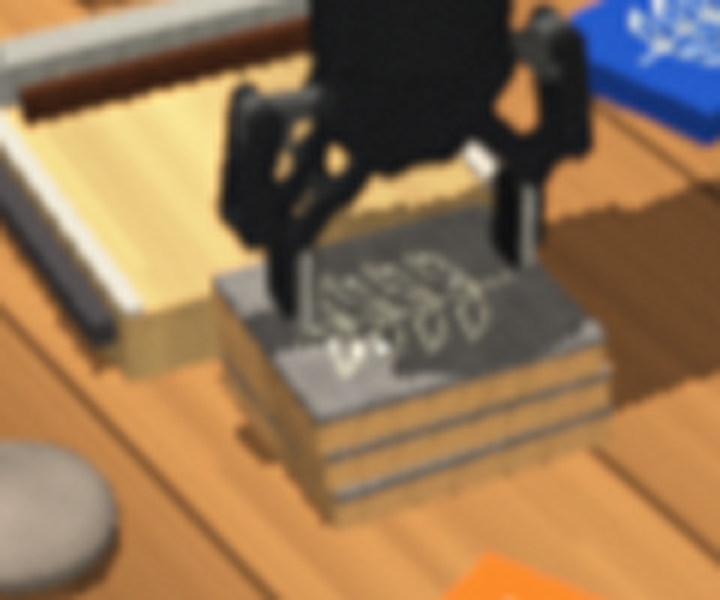

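The fingers hang just over the top face, with tips at about (300,325) and (525,265). I'll keep feeling downward.

>>> step_arm(
  commands="1 0 0 0.05 0 0 0;1 0 0 0.1 0 0 0;1 0 0 0.1 0 0 0",
)

```text
time_s: 9.93
eef_pos: [614.7, 64.2, 27.5]
ee_rot: [-0.0, 0.746, 0.666, -0.0]
force: [0.3, 0.4, -0.7]
grip_width: 0.999
grip_force: 0.0
```

>>> step_arm(
  commands="1 0 0 0.05 0 0 0;1 0 0 0.1 0 0 0;1 0 0 0.1 0 0 0",
)

```text
time_s: 10.18
eef_pos: [614.7, 64.1, 26.5]
ee_rot: [-0.0, 0.746, 0.666, -0.0]
force: [-0.0, 0.9, 0.3]
grip_width: 0.996
grip_force: 0.0
```

>>> step_arm(
  commands="1 0 0 0.05 0 0 0;1 0 0 0.1 0 0 0;1 0 0 0.1 0 0 0",
)

```text
time_s: 10.43
eef_pos: [614.7, 64.1, 25.5]
ee_rot: [-0.0, 0.746, 0.666, -0.0]
force: [-0.4, -0.0, 0.7]
grip_width: 0.999
grip_force: 0.0
```

>>> step_arm(
  commands="1 0 0 0.05 0 0 0;1 0 0 0.1 0 0 0;1 0 0 0.1 0 0 0",
)

```text
time_s: 10.68
eef_pos: [614.7, 64.2, 24.5]
ee_rot: [-0.0, 0.746, 0.666, -0.0]
force: [0.5, -0.2, 0.6]
grip_width: 1.001
grip_force: 0.0
```

>>> step_arm(
  commands="1 0 0 0.05 0 0 0;1 0 0 0.1 0 0 0;1 0 0 0.1 0 0 0",
)

```text
time_s: 10.93
eef_pos: [614.7, 64.1, 23.5]
ee_rot: [-0.0, 0.746, 0.666, -0.0]
force: [0.2, 0.2, 0.1]
grip_width: 1.002
grip_force: 0.0
```

>>> step_arm(
  commands="1 0 0 0.05 0 0 0;1 0 0 0.1 0 0 0;1 0 0 0.1 0 0 0",
)

```text
time_s: 11.18
eef_pos: [614.7, 64.1, 22.5]
ee_rot: [-0.0, 0.746, 0.666, -0.0]
force: [-0.9, 0.7, 0.6]
grip_width: 0.998
grip_force: 0.0
```

```bash
python3 - <<'E'
from h import *
C=cam("scene")
def show(o,tcp,k,off):
  for dx in (42,57,-42,-57):
   for dy in (11,-11):
    print(dx,dy,[((proj("scene",[[tcp[0]+dx*.994+dy*.113,tcp[1]-dx*.113+dy*.994,tcp[2]+h]],C)[0]-off)*k).round(0).tolist() for h in (0,10,20,30,40)])
show(0,(614.7,64.1,28.5),6,np.array([230,190]))
im=capture("scene")[:,:,::-1]; cv2.imwrite("pics/s4.png",cv2.resize(im[190:290,230:350],None,fx=6,fy=6,interpolation=2))
E
```

```text
42 11 [[317.0, 395.0], [316.0, 375.0], [316.0, 354.0], [316.0, 332.0], [316.0, 311.0]]
42 -11 [[292.0, 364.0], [291.0, 343.0], [291.0, 323.0], [291.0, 302.0], [291.0, 280.0]]
57 11 [[281.0, 406.0], [281.0, 385.0], [281.0, 364.0], [280.0, 343.0], [280.0, 322.0]]
57 -11 [[257.0, 375.0], [256.0, 354.0], [256.0, 333.0], [255.0, 312.0], [255.0, 291.0]]
-42 11 [[509.0, 337.0], [509.0, 316.0], [510.0, 296.0], [511.0, 275.0], [512.0, 253.0]]
-42 -11 [[482.0, 307.0], [482.0, 287.0], [483.0, 266.0], [484.0, 245.0], [484.0, 224.0]]
-57 11 [[542.0, 327.0], [543.0, 306.0], [544.0, 285.0], [545.0, 265.0], [546.0, 244.0]]
-57 -11 [[515.0, 297.0], [516.0, 277.0], [516.0, 256.0], [517.0, 236.0], [518.0, 215.0]]
```

View pics/s4.png

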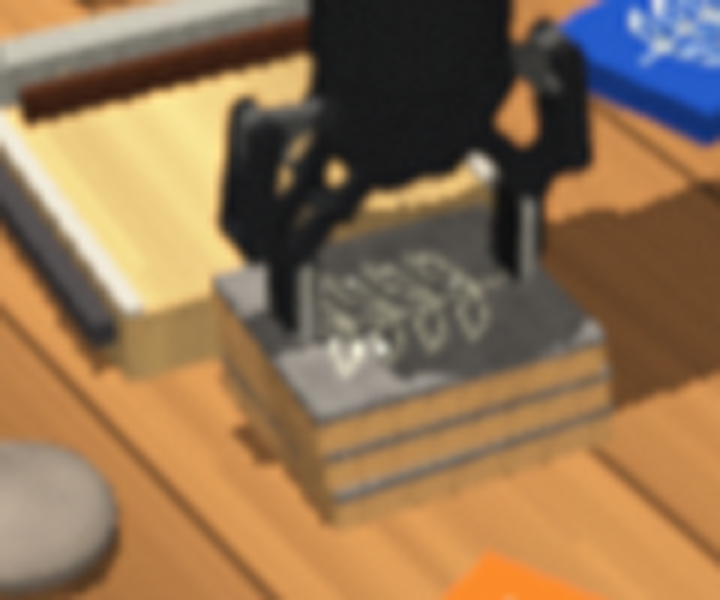

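The tips are now about 2 mm above the face, near (300,338) and (525,278).

>>> step_arm(
  commands="1 0 0 0.05 0 0 0;1 0 0 0.1 0 0 0;1 0 0 0.1 0 0 0",
)

```text
time_s: 11.48
eef_pos: [614.8, 64.2, 21.7]
ee_rot: [0.0, 0.746, 0.666, 0.0]
force: [-0.6, -0.1, 1.7]
grip_width: 0.999
grip_force: 0.8
```

>>> step_arm(
  commands="1 0 0 0.05 0 0 0;1 0 0 0.1 0 0 0;1 0 0 0.1 0 0 0",
)

```text
time_s: 11.73
eef_pos: [614.8, 64.1, 21.7]
ee_rot: [0.0, 0.746, 0.666, 0.0]
force: [-3.6, -0.4, 9.5]
grip_width: 1.005
grip_force: 4.7
```

Contact is at TCP z 21.7, so the open tips sit 32 mm above the TCP. I'll push with the tips at z≈42, which means TCP z≈10.

>>> step_arm(
  commands="1 0 0 -2.5 0 0 0;1 0 0 -4 0 0 0;1 3.5 0 -4 0 0 0;1 7 0 -4 0 0 0;1 7.5 0 -4 0 0 0;1 7.5 0 -4 0 0 0;1 7.5 0 -1 0 0 0;1 7.5 0 0.8 0 0 0;1 7.5 0 1.05 0 0 0;1 7.5 0 1.05 0 0 0;1 7 0 1.05 0 0 0;1 6.7 0 1.05 0 0 0;1 6.5 0 1.05 0 0 0;1 6.5 0 1.05 0 0 0",
)

```text
time_s: 12.9
eef_pos: [622.6, 128.0, 11.1]
ee_rot: [0.001, 0.746, 0.666, 0.001]
force: [-0.1, 0.5, 0.5]
grip_width: 1.0
grip_force: 0.0
```

>>> step_arm(
  commands="1 -0.1 0 0 0 0 0;1 -0.2 0 0 0 0 0;1 -0.3 0 0 0 0 0;1 -0.4 0 0 0 0 0;1 -0.5 0 0 0 0 0;1 -0.6 0 0 0 0 0;1 -0.7 0 0 0 0 0;1 -0.8 0 0 0 0 0;1 -0.9 0 0 0 0 0;1 -1.0 0 0 0 0 0",
)

```text
time_s: 13.73
eef_pos: [621.0, 118.7, 10.1]
ee_rot: [0.0, 0.746, 0.666, 0.0]
force: [0.3, 1.2, -0.3]
grip_width: 1.0
grip_force: 0.5
```

```bash
python3 - <<'E'
from h import *
print(sense()["eef_pos"],sense()["force"])
im=capture("scene")[:,:,::-1]; cv2.imwrite("pics/s5.png",cv2.resize(im[190:290,230:350],None,fx=6,fy=6,interpolation=2))
E
```

```text
[620.98943406 118.70932589  10.13523667] [ 0.26040825  1.18767375 -0.29043003]
```

View pics/s5.png

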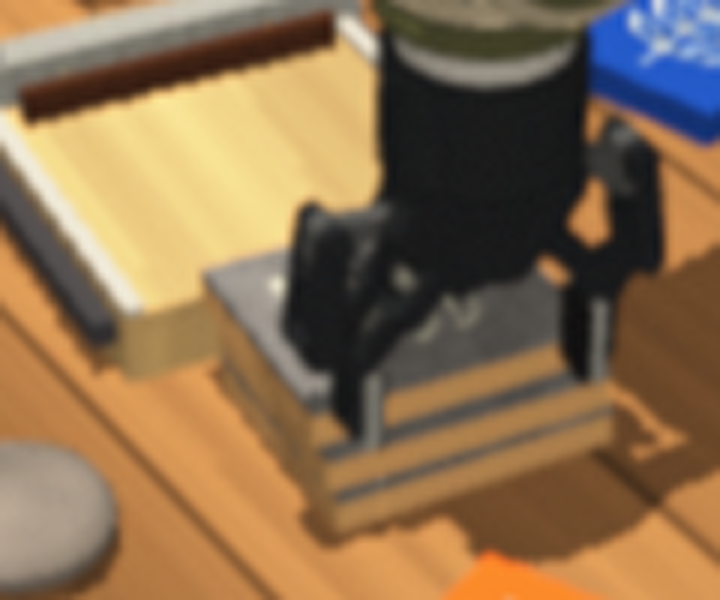

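The top block slides (its ledge widens at row ~430), the lower blocks haven't moved, and the push force is 1.2 N.

>>> step_arm(
  commands="1 -0.3 0 0 0 0 0;1 -0.6 0 0 0 0 0;1 -0.9 0 0 0 0 0;1 -1.2 0 0 0 0 0;1 -1.5 0 0 0 0 0;1 -1.8 0 0 0 0 0;1 -2.1 0 0 0 0 0;1 -2.4 0 0 0 0 0;1 -2.7 0 0 0 0 0;1 -3.0 0 0 0 0 0;1 -3.3 0 0 0 0 0;1 -3.6 0 0 0 0 0;1 -3.9 0 0 0 0 0;1 -4.2 0 0 0 0 0;1 -4.5 0 0 0 0 0;1 -4.8 0 0 0 0 0;1 -5.1 0 0 0 0 0;1 -5.4 0 0 0 0 0;1 -5.7 0 0 0 0 0;1 -6.0 0 0 0 0 0",
)

```text
time_s: 15.45
eef_pos: [614.2, 58.9, 10.1]
ee_rot: [0.0, 0.746, 0.666, 0.0]
force: [0.9, 0.2, 0.3]
grip_width: 1.003
grip_force: 0.2
```

>>> step_arm(
  commands="1 -0.3 0 0 0 0 0;1 -0.6 0 0 0 0 0;1 -0.9 0 0 0 0 0;1 -1.2 0 0 0 0 0;1 -1.5 0 0 0 0 0;1 -1.8 0 0 0 0 0;1 -2.1 0 0 0 0 0;1 -2.4 0 0 0 0 0;1 -2.7 0 0 0 0 0;1 -3.0 0 0 0 0 0;1 -3.3 0 0 0 0 0;1 -3.6 0 0 0 0 0;1 -3.9 0 0 0 0 0;1 -4.2 0 0 0 0 0;1 -4.5 0 0 0 0 0;1 -4.8 0 0 0 0 0;1 -5.1 0 0 0 0 0;1 -5.4 0 0 0 0 0;1 -5.7 0 0 0 0 0;1 -6.0 0 0 0 0 0",
)

```text
time_s: 17.12
eef_pos: [607.4, -0.7, 10.1]
ee_rot: [0.0, 0.746, 0.666, 0.0]
force: [0.1, 0.9, 0.1]
grip_width: 0.999
grip_force: 0.4
```

```bash
python3 - <<'E'
from h import *
print(sense()["eef_pos"],sense()["force"])
a=capture("scene")[170:290,210:350,::-1]; b=capture("top")[130:270,180:370,::-1]
a=cv2.resize(a,(490,420),interpolation=2); b=cv2.resize(b,None,fx=3,fy=3,interpolation=2)
cv2.imwrite("pics/s6.png",cv2.resize(np.hstack([a[:420],b[:420,180:]]),(800,385)))
E
```

```text
[607.40486882  -0.72804066  10.11915626] [0.05734266 0.91501041 0.11884673]
```

View pics/s6.png

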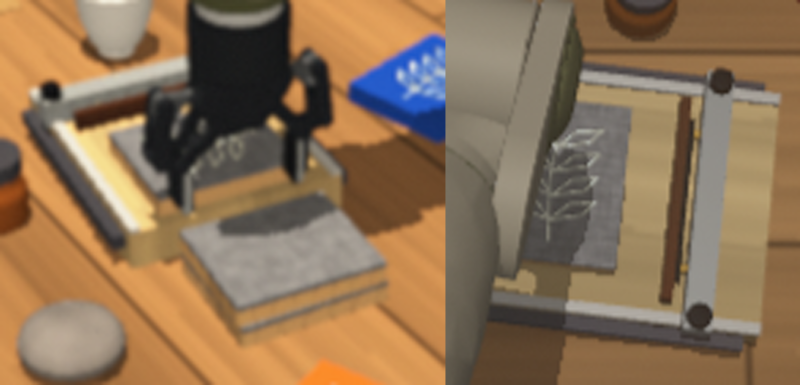

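The block lies flat on the bed and the two lower blocks haven't moved. The gap to the strip is about 32 mm.

>>> step_arm(
  commands="1 -0.3 0 0 0 0 0;1 -0.6 0 0 0 0 0;1 -0.9 0 0 0 0 0;1 -1.2 0 0 0 0 0;1 -1.5 0 0 0 0 0;1 -1.8 0 0 0 0 0;1 -2.0 0 0 0 0 0;1 -2.2 0 0 0 0 0;1 -2.3 0 0 0 0 0;1 -2.4 0 0 0 0 0",
)

```text
time_s: 18.05
eef_pos: [604.7, -24.4, 10.1]
ee_rot: [-0.0, 0.746, 0.666, 0.0]
force: [0.5, 0.7, -0.7]
grip_width: 1.0
grip_force: 0.5
```

>>> step_arm(
  commands="1 -0.05 0 0 0 0 0;1 -0.1 0 0 0 0 0;1 -0.15 0 0 0 0 0;1 -0.2 0 0 0 0 0",
)

```text
time_s: 18.38
eef_pos: [604.5, -26.2, 10.1]
ee_rot: [-0.0, 0.746, 0.666, -0.0]
force: [-0.0, 2.0, 0.5]
grip_width: 0.999
grip_force: 0.6
```

>>> step_arm(
  commands="1 -0.05 0 0 0 0 0;1 -0.1 0 0 0 0 0;1 -0.1 0 0 0 0 0",
)

```text
time_s: 18.63
eef_pos: [604.4, -27.4, 10.1]
ee_rot: [0.0, 0.746, 0.666, -0.0]
force: [0.1, 0.4, -0.2]
grip_width: 0.997
grip_force: 0.3
```

>>> step_arm(
  commands="1 -0.05 0 0 0 0 0;1 -0.1 0 0 0 0 0;1 -0.1 0 0 0 0 0",
)

```text
time_s: 18.88
eef_pos: [604.3, -28.3, 10.1]
ee_rot: [0.0, 0.746, 0.666, -0.0]
force: [0.1, 0.9, 0.3]
grip_width: 0.997
grip_force: 0.3
```

>>> step_arm(
  commands="1 -0.05 0 0 0 0 0;1 -0.1 0 0 0 0 0;1 -0.1 0 0 0 0 0",
)

```text
time_s: 19.13
eef_pos: [604.1, -29.4, 10.1]
ee_rot: [0.0, 0.746, 0.666, -0.0]
force: [-0.7, 0.4, 0.0]
grip_width: 0.998
grip_force: 0.3
```

>>> step_arm(
  commands="1 -0.05 0 0 0 0 0;1 -0.1 0 0 0 0 0;1 -0.1 0 0 0 0 0",
)

```text
time_s: 19.38
eef_pos: [604.0, -30.4, 10.1]
ee_rot: [0.0, 0.746, 0.666, -0.0]
force: [0.7, -0.3, 1.3]
grip_width: 0.999
grip_force: 0.3
```

>>> step_arm(
  commands="1 -0.05 0 0 0 0 0;1 -0.1 0 0 0 0 0;1 -0.1 0 0 0 0 0",
)

```text
time_s: 19.63
eef_pos: [603.9, -31.4, 10.1]
ee_rot: [0.0, 0.746, 0.666, -0.0]
force: [-0.0, 0.8, 0.5]
grip_width: 1.002
grip_force: 0.3
```

>>> step_arm(
  commands="1 -0.05 0 0 0 0 0;1 -0.1 0 0 0 0 0;1 -0.1 0 0 0 0 0",
)

```text
time_s: 19.88
eef_pos: [603.8, -32.3, 10.1]
ee_rot: [0.0, 0.746, 0.666, -0.0]
force: [0.1, -0.2, 0.1]
grip_width: 1.0
grip_force: 0.2
```

>>> step_arm(
  commands="1 -0.05 0 0 0 0 0;1 -0.1 0 0 0 0 0;1 -0.1 0 0 0 0 0",
)

```text
time_s: 20.13
eef_pos: [603.7, -33.3, 10.1]
ee_rot: [-0.0, 0.746, 0.666, -0.0]
force: [-0.1, 0.6, 0.9]
grip_width: 1.0
grip_force: 0.2
```

>>> step_arm(
  commands="1 -0.05 0 0 0 0 0;1 -0.1 0 0 0 0 0;1 -0.1 0 0 0 0 0",
)

```text
time_s: 20.38
eef_pos: [603.6, -34.3, 10.1]
ee_rot: [0.0, 0.746, 0.666, -0.0]
force: [-0.8, -0.3, -0.1]
grip_width: 1.001
grip_force: 0.2
```

>>> step_arm(
  commands="1 -0.05 0 0 0 0 0;1 -0.1 0 0 0 0 0;1 -0.1 0 0 0 0 0",
)

```text
time_s: 20.63
eef_pos: [603.5, -35.3, 10.1]
ee_rot: [0.0, 0.746, 0.666, -0.0]
force: [0.4, 0.2, 0.1]
grip_width: 0.998
grip_force: 0.2
```

>>> step_arm(
  commands="1 -0.05 0 0 0 0 0;1 -0.1 0 0 0 0 0;1 -0.1 0 0 0 0 0",
)

```text
time_s: 20.88
eef_pos: [603.4, -35.9, 10.1]
ee_rot: [-0.0, 0.746, 0.666, 0.0]
force: [0.7, 3.5, 0.2]
grip_width: 0.997
grip_force: 1.6
```

Contact with the strip at 3.5 N. Another 0.8 mm should press it to about 8 N.

>>> step_arm(
  commands="1 -0.03 0 0 0 0 0;1 -0.06 0 0 0 0 0;1 -0.06 0 0 0 0 0",
)

```text
time_s: 21.13
eef_pos: [603.4, -36.2, 10.1]
ee_rot: [-0.0, 0.746, 0.666, 0.0]
force: [2.0, 4.3, -0.0]
grip_width: 1.004
grip_force: 2.8
```

>>> step_arm(
  commands="1 -0.03 0 0 0 0 0;1 -0.06 0 0 0 0 0;1 -0.06 0 0 0 0 0;1 -0.06 0 0 0 0 0",
)

```text
time_s: 21.47
eef_pos: [603.4, -36.4, 10.1]
ee_rot: [-0.0, 0.746, 0.666, 0.001]
force: [2.7, 7.1, 0.6]
grip_width: 1.0
grip_force: 3.8
```

>>> step_arm(
  commands="1 0 0 0 0 0 0;1 0 0 0 0 0 0;1 0 0 0 0 0 0;1 0 0 0 0 0 0;1 0 0 0 0 0 0;1 0 0 0 0 0 0",
)

```text
time_s: 21.97
eef_pos: [603.4, -36.4, 10.1]
ee_rot: [-0.0, 0.746, 0.666, 0.001]
force: [2.8, 8.1, -0.1]
grip_width: 0.999
grip_force: 3.8
```

>>> step_arm(
  commands="1 0.1 0 0 0 0 0;1 0.2 0 0 0 0 0;1 0.4 0 0 0 0 0;1 0.8 0 0 0 0 0;1 1.4 0 0 0 0 0;1 2 0 0 0 0 0;1 2.5 0 0 0 0 0;1 2.5 0 0 0 0 0;1 2.5 0 -3 0 0 0;1 2.5 0 -6 0 0 0;1 2.5 0 -10 0 0 0;1 4 0 -14 0 0 0;1 7 0 -18 0 0 0;1 11 0 -18 0 0 0;1 15 0 -18 0 0 0;1 18 0 -18 0 0 0;1 18 0 -18 0 0 0;1 18 0 -18 0 0 0",
)

```text
time_s: 23.47
eef_pos: [623.3, 143.0, 189.8]
ee_rot: [-0.0, 0.745, 0.667, -0.0]
force: [0.1, 0.1, -0.2]
grip_width: 0.998
grip_force: 0.0
```

```bash
python3 - <<'E'
from h import *
print(sense()["eef_pos"],sense()["force"],sense()["dq"].round(3))
a=capture("scene")[170:290,210:350,::-1]; b=capture("top")[130:270,180:370,::-1]
a=cv2.resize(a,(490,420),interpolation=2); b=cv2.resize(b,None,fx=3,fy=3,interpolation=2)
cv2.imwrite("pics/s7.png",cv2.resize(np.hstack([a[:420],b[:420,180:]]),(800,385)))
E
```

```text
[623.27349225 142.98486367 189.80520154] [ 0.05075574  0.06668335 -0.21550018] [-0.053 -0.008  0.015 -0.006 -0.001 -0.009]
```

View pics/s7.png

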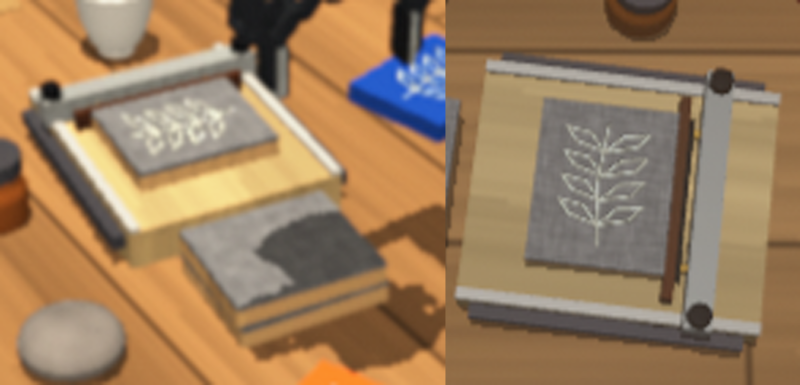

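The block lies flat and square against the strip (right panel, its edge at column ~672), the stack is intact and the arm is clear.

```bash
python3 -c "
from rig import *
print(finish_job())"
```

```text
the job is handed in; nothing more can be done
None
```

The top block now lies flat and square against the strip after being pressed home at about 8 N; the two lower blocks, stone, jar and bowl look unmoved, the arm is clear, and the job was handed in at about 23.6 s (no verdict was returned).

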